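# Drive the stuck die out of the eyelet-press bolster

## Task

A brass die is stuck in the upright bore of the grey press bolster on the craft table, under a steel guide plate. Take the thinner rod (the drift) out of the wooden rack, feel with it for the hole in the plate without ever pressing hard on the bolster, and push the die down until it drops out into the tray below. Then draw the drift out and hang it upright in its rack hole again, leaving the thick punch and the glue stick undisturbed.

Things in the scene. Friction and masses are not known exactly. Their poses are not given: they have to be found in the camera images.
- bolster: Fixed grey bridge-shaped stand, 80 mm (x) by 130 mm (y); origin at the centre of its underside on the table, z up. Two legs at its y ends carry a deck from 58 to 102 mm height. At the middle of the deck (x = y = 0) an upright round bore, 29 mm wide, runs from 93 mm height down to the open underside. More than 40 N from the drift on any of its parts damages it.
- plate (a point): Middle of the top face of the bare steel guide plate, 44 mm square, over the bore: 105 mm above the table, 3 mm above the deck; 12 mm thick. Its one through hole is round, 14.5 mm wide, 1 mm chamfer, centre 6 mm off this point. The plate is clamped turned at an UNKNOWN angle (this point's axes are the bolster's), so the hole may lie to any side: find it by feel or eye.
- die_center (a point): Centre of the stuck brass die, a plug 28 mm in diameter and 24 mm long, upright in the middle of the bolster's bore under the guide plate, its top 2 to 8 mm below that plate. Spring shoes in the bore grip it: it takes some 5 to 20 N to slide it down; it falls out when its top nears the deck's underside, 58 mm above the table, at the latest when it is there. It may be pushed off-centre.
- tray (a point): Middle of the floor of the open catch tray between the bolster's legs, 4 mm above the table; inside 74 mm (x) by 106 mm (y), lips 14 mm high. The die drops into it from the bore straight above.
- drift_grip (a point): Centre of the drift's grip. The drift is the thinner rod: steel shank 12 mm in diameter, 70 mm long, tip chamfered 1 mm; on it a collar 30 mm in diameter, 6 mm thick; on that a square black grip, 22 x 22 mm, 46 mm high (x and y square to its faces, z up the rod). This point is 23 mm above the collar's top, 99 mm above the tip. About 0.16 kg. It hangs by its collar in a rack hole.
- drift_tip (a point): Centre of the lower end of the drift's shank, 99 mm below the centre of its grip.
- punch_grip (a point): Centre of the grip of the punch, the other rod in the rack: as tall as the drift but thicker all over (grip 32 mm square, collar 40 mm, shank 17.5 mm); it does not fit the guide plate. To be left in its hole.
- rack: Fixed wooden rack, 70 mm (x) by 170 mm (y), origin at the centre of its underside, z up. Its upper board is 15 mm thick, top 85 mm above the table, with two upright through holes 20 mm wide (2 mm chamfer) at x = 0, y = -45 and +45 mm, open below. A hung rod rests with its collar on the board, the centre of its grip 114 mm above the table. One hole holds the drift, the other the punch.
- glue_center (a point): Centre of a white glue stick standing upright on the table, 28 mm in diameter, 90 mm high. To be left standing.

How it is judged (in metres and radians):
On the way, in this order (a step that is already met when the one before it is completed fails the run):
1. the drift's tip is in the hole, more than 5 mm below the plate's top (z of drift_tip in the frame of bolster between 0.045 and 0.1 m and x of drift_tip in the frame of bolster between -0.01 and 0.01 m and y of drift_tip in the frame of bolster between -0.014 and 0.014 m), for 0.05 s.
2. the die has dropped out below the deck while the drift is still deep in the bore (z of die_center in the frame of bolster below 0.035 m and z of drift_tip in the frame of bolster below 0.085 m and x of drift_tip in the frame of bolster between -0.01 and 0.01 m and y of drift_tip in the frame of bolster between -0.014 and 0.014 m), for 0.05 s.
At the end, for the whole second after the job is handed in: The die lies at rest in the bolster's catch tray (its centre less than 28 mm above the table, inside the tray), and the drift hangs at rest in a hole of the rack, its collar down on the board within 5 mm and leaning less than 0.12 rad (z of die_center in the frame of bolster below 0.028 m and x of die_center in the frame of bolster between -0.04 and 0.04 m and y of die_center in the frame of bolster between -0.055 and 0.055 m and linear speed of each of die, drift below 0.02 m/s and z of drift_grip in the frame of rack between 0.109 and 0.119 m and x of drift_grip in the frame of rack between -0.015 and 0.015 m and y of drift_grip in the frame of rack between -0.06 and 0.06 m and angle between drift_grip's own z axis and vertical below 0.12 rad); the robot touches nothing.
It fails at once if the drift presses on the bolster or its guide plate with more than 40 N (contact force between drift and bolster above 40 N).
It fails at once if the punch is lifted or shifted by more than 20 mm (distance of punch_grip from where it was at the start of the episode above 0.02 m).
It fails at once if the glue stick is shifted by more than 30 mm or knocked over (distance of glue_center from where it was at the start of the episode above 0.03 m or angle between glue_center's own z axis and vertical above 0.5 rad).
It also fails if it takes over 72 s, if anything falls off the work surface, if the arm or the gripper's body presses on something with over 40 N, if the wrist force passes 120 N, or if a joint passes its speed limit or range.

## Robot

A 6-joint arm with a two-finger parallel gripper is mounted at the origin on the work surface. World frame = base frame: x ahead of the robot, y to its left, z up, the work surface at z = 0. Lengths are in mm, angles in rad, forces in N, time in s.
With the tool pointing down it reaches from about 350 to 975 mm from the base axis. Payload 7.1 kg.
Tool frame: the origin (TCP) lies between the finger pads; the fingertips stand 14 mm ahead of it and the grasp point (between the pads) lies 5 mm behind it (ctrl.tcp_to_tips is the distance from the TCP to the fingertips, in mm); z points along the fingers, y is the line along which they close (so a half turn about z gives the same grasp; the last joint's range is limited). The gripper opens to 88 mm and grips with 3 to 60 N. Pads are 20 mm wide; open, the fingers measure 115 mm over their backs; the gripper's body (75 mm by 178 mm) begins 61 mm behind the grasp point.
Start: joints at [1.241, 0.423, 1.63, -0, 1.089, -0.019], TCP at [191.106, 595.049, 236.675] pointing down, gripper open.
Joint ranges: [-3, 3], [-0.9, 2.11], [0.09, 2.58], [-1.31, 4.45], [0.11, 2.69], [-2.54, 2.54]. Speed limits (rad/s): [2.39, 2.39, 3.01, 3.14, 3.14, 3.14].

## Interface

Orientations are given as a rotation vector (axis times angle).
In Python, from workcell import ctrl gives the robot as it stands.
- The arm moves only by the tool apply_moves, never from a script. Its argument "series" is a list that holds one entry, the list of rows, each a list of 7 numbers: the shift along the tool's x, y, z in cm, then the turn, a rotation vector about the tool's x, y, z in degrees, then the opening, from 0 (shut) to 1 (fully open). A call has 1 to 12 rows; each row shifts and turns the commanded pose from where the row before left it, along the tool's axes as they then stand; what a row does not reach is not made up. A row lasts 1/10 s, in which the tool goes at most 50 mm and 8.59 degrees, less where a joint would pass 70% of its speed; a pose out of reach is approached as far as the arm can. A call with a gripper value outside its range is refused whole. The fingers move at their own pace and stop on an object; the grip force is fixed at half the most. Time passes only in rows, so rows that do not move let the fingers close. It gives the time, the measured TCP pose, the force and the opening at its end, in the units of the state.
- ctrl.get_obs(): the state, without advancing time (a new reading comes with each control period).
- ctrl.get_image(name): name is "scene" or "top" or "wrist"; returns a dict with "img" (480x640x3 uint8, blue, green, red), "K" (3x3 intrinsics, pixels), "dist" ([k1, k2, p1, p2, k3] as OpenCV has them; the pictures are not rectified), "cam_to_world" (4x4, takes a point from camera to world coordinates). Camera axes: x right, y down, z forward; pixel columns grow to the right and rows downward; lengths in mm; the calibration is good to about 2 mm. A picture is of the moment at which its call begins. There is no depth.
- ctrl.close_job(): hands the job in, once; it reports no verdict.
The state is a dict: "t": time; "qpos": joint angles; "qvel": joint speeds; "joint_torque": joint torques, N m; "ee_pos": TCP position; "orientation": TCP orientation; "ft_force": force on the tool from outside, world axes, zero at the start; "moment": the same for the moment, N m; "width": finger opening in mm.
Only numpy, scipy, OpenCV 4.12 (cv2) and the standard library are available. Lean on these libraries where they do the work, as an engineer would, in place of code of your own. Each camera call takes 0.05 s, during which the arm holds its last target. There are 200 camera calls.

## Working session

There is one attempt and no reset: what is moved stays moved. The work goes in short steps, Python scripts to look and compute and a tool call to move; the robot and the scene stay as the last step left them, time stands still between calls to the robot, and variables do not carry over. Pictures are saved under pics/ and viewed, on a budget of 10 in all, crops included, one or two more only if the job needs it, and the job is handed in when it is done.

Besides the shell and the picture viewer there is one more tool, called after "Emit:" by a JSON object that holds its "method" and its "body". apply_moves: Moves the arm, as the interface text tells. Its arguments: {"type":"object","properties":{"series":{"type":"array","items":{"type":"array","items":{"type":"array","items":{"type":"number"}}}}},"required":["series"]}

```bash
mkdir -p pics; ls
cat > h.py <<'E'
import numpy as np, cv2
from workcell import ctrl
from scipy.spatial.transform import Rotation as R
def snap(name,fn):
    d=ctrl.get_image(name); cv2.imwrite('pics/'+fn+'.png',d['img']); np.savez('pics/'+fn+'.npz',**{k:np.array(v) for k,v in d.items()}); return d
def ray(d,u,v,z):
    p=cv2.undistortPoints(np.array([[[u,v]]],float),np.array(d['K'],float),np.array(d['dist'],float))[0,0]
    T=np.array(d['cam_to_world']); r=T[:3,:3]@[p[0],p[1],1]; o=T[:3,3]
    return o+r*(z-o[2])/r[2]
def proj(d,P):
    T=np.linalg.inv(np.array(d['cam_to_world']))
    return cv2.projectPoints(np.atleast_2d(P).astype(float),cv2.Rodrigues(T[:3,:3])[0],T[:3,3],np.array(d['K'],float),np.array(d['dist'],float))[0][:,0]
E
python3 - <<'E'
from h import *
for n in('top','scene'):
    d=snap(n,n+'0'); print(n,np.round(d['cam_to_world'],2).tolist(),d['K'][0][0])
o=ctrl.get_obs(); print(o)
E
```

```text
pics
top [[-0.01, -0.99, 0.1, 455.06], [-1.0, 0.01, -0.01, 38.63], [0.01, -0.1, -0.99, 877.21], [0.0, 0.0, 0.0, 1.0]] 466.4436367939753
scene [[0.77, 0.52, -0.36, 787.66], [0.63, -0.65, 0.42, -302.63], [-0.01, -0.56, -0.83, 754.58], [0.0, 0.0, 0.0, 1.0]] 485.0628823757419
{'t': 0.1, 'qpos': array([ 1.24097950e+00,  4.23735060e-01,  1.63058710e+00, -1.89220176e-06,
        1.08859964e+00, -1.89900539e-02]), 'qvel': array([ 0.00025159, -0.00131742, -0.00108201, -0.00065087,  0.00118932,
        0.00014481]), 'joint_torque': array([ 3.63562212e-04, -5.45615208e+01, -2.74325967e+01,  6.46313815e-02,
        1.87738583e-02, -5.11022256e-05]), 'ee_pos': array([190.97175748, 594.61624965, 236.00815347]), 'orientation': array([-4.86245554e-01, -3.10350233e+00,  2.05645727e-03]), 'ft_force': array([0.2957914 , 0.75701082, 0.32100299]), 'moment': array([-0.0130659 , -0.00601778,  0.05814552]), 'width': 88.13103833455354}
```

View pics/top0.png

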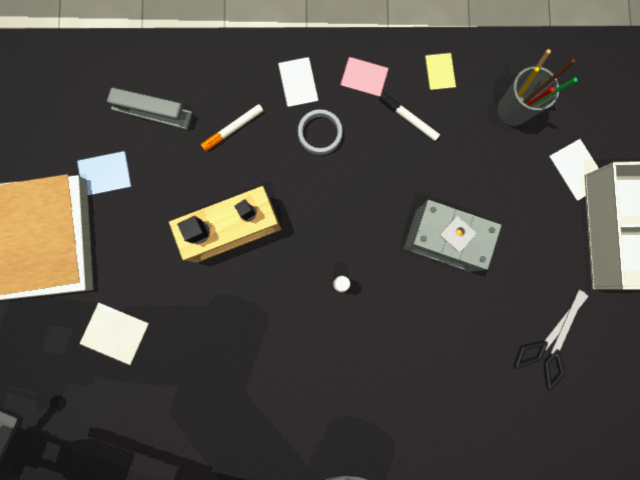

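View pics/scene0.png

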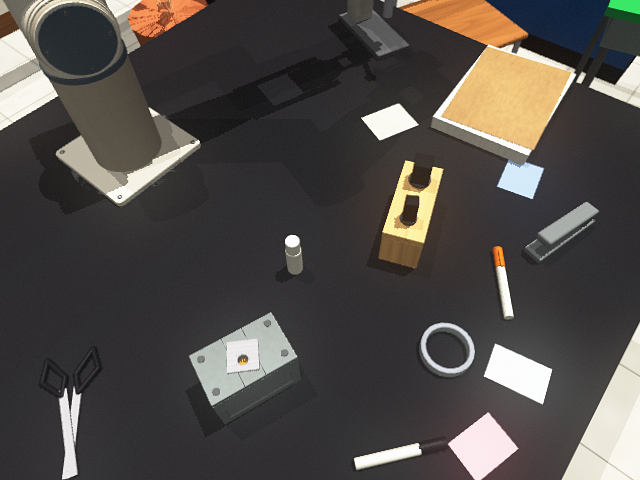

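The top view shows the drift's small black grip near (246,209), the punch near (194,230), and the glue stick at (342,284). It also shows the bolster's plate near (459,234), with the brass visible through its hole near (460,231). The scene view agrees with this layout.

Run:
```python
from h import *
def ld(f): 
    d=np.load(f'pics/{f}.npz'); return {k:d[k] for k in d}
def blobs(m,amin):
    n,l,s,c=cv2.connectedComponentsWithStats(m.astype(np.uint8))
    return [(s[i,4],c[i].round(1),cv2.minAreaRect(cv2.findContours((l==i).astype(np.uint8),0,2)[0][0])) for i in range(1,n) if s[i,4]>=amin]
d=ld('top0'); hsv=cv2.cvtColor(d['img'],cv2.COLOR_BGR2HSV); H,S,V=cv2.split(hsv)
def roi(m,x0,x1,y0,y1):
    r=np.zeros_like(m);r[y0:y1,x0:x1]=m[y0:y1,x0:x1];return r
wood=roi((H>8)&(H<35)&(S>70)&(V>60),160,290,180,270)
print('wood');
for b in blobs(wood,300): print(b)
c=[b for b in blobs(wood,300)][0][2]
pts=[ray(d,*p,85)[:2].round(1) for p in cv2.boxPoints(c)]; print(pts)
print('black')
for b in blobs(roi(V<45,170,285,190,262),40): print(b, ray(d,*b[2][0],137).round(1), [ray(d,*p,137)[:2].round(1).tolist() for p in cv2.boxPoints(b[2])])
print('grey')
for b in blobs(roi(V>60,395,510,190,280),300): print(b,[ray(d,*p,102)[:2].round(1).tolist() for p in cv2.boxPoints(b[2])])
print('plate')
for b in blobs(roi((V>165),430,490,205,262),20): print(b, ray(d,*b[2][0],105).round(1),[ray(d,*p,105)[:2].round(1).tolist() for p in cv2.boxPoints(b[2])])
print('hole')
for b in blobs(roi((S>90)&(V>60),440,480,215,250),4): print(b, ray(d,*b[1],105).round(1))
print('glue',[(b[1],ray(d,*b[2][0],90).round(1)) for b in blobs(roi(V>150,320,362,265,300),50)])
im=cv2.hconcat([cv2.resize(d['img'][185:265,165:285],None,fx=3.3,fy=3.3*1.0,interpolation=2),cv2.resize(d['img'][185:265,400:520],None,fx=3.3,fy=3.3,interpolation=2)])
cv2.imwrite('pics/crop.png',im)
```

```text
wood
(np.int32(4202), array([227.1, 225.3]), ((224.02488708496094, 225.37281799316406), (49.339908599853516, 103.84457397460938), 69.07550048828125))
[array([572.8, 302.2]), array([635.9, 137.2]), array([555.5, 106.9]), array([493.8, 270.6])]
black
(np.int32(971), array([257.2, 235.2]), ((251.98956298828125, 239.68060302734375), (44.95114517211914, 98.96109771728516), 42.47388458251953)) [533.6 149.1 137. ] [[500.4, 227.8], [617.0, 122.5], [567.1, 69.4], [452.1, 175.0]]
(np.int32(84), array([248.6, 213.9]), ((248.91612243652344, 213.69129943847656), (8.683858871459961, 13.845020294189453), 34.99201965332031)) [575.5 154.2 137. ] [[570.4, 166.2], [588.7, 153.6], [580.5, 142.2], [562.3, 154.8]]
(np.int32(182), array([199.5, 232.5]), ((199.33363342285156, 232.2955780029297), (16.996410369873047, 23.938011169433594), 22.2490234375)) [546.2 232.8 137. ] [[533.8, 252.2], [569.3, 238.5], [558.7, 213.3], [523.3, 227.1]]
grey
(np.int32(4672), array([452.7, 236.1]), ((452.96087646484375, 236.64625549316406), (87.1522216796875, 56.07389831542969), 18.79988670349121)) [[518.9, -97.1], [608.7, -130.2], [559.5, -268.0], [470.7, -233.3]]
plate
(np.int32(2621), array([459. , 234.1]), ((459.5, 233.0), (56.0, 59.0), 90.0)) [ 544.8 -192.6  105. ] [[592.7, -144.7], [591.9, -244.4], [497.5, -239.9], [498.5, -141.5]]
hole
(np.int32(37), array([459.1, 232. ]), ((459.0, 232.0), (6.0, 6.0), 90.0)) [ 546.5 -192.   105. ]
glue [(array([341.4, 283.3]), array([463. ,   5.5,  90. ]))]
```

View pics/crop.png

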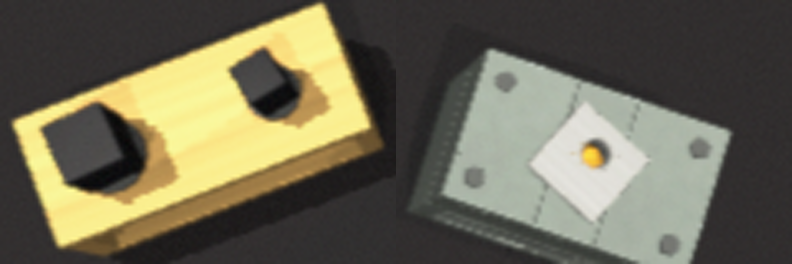

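The crop shows the drift's grip top centred near px (242,206), the plate centre near (458.8,233.6), and the hole about (+1.8,-2.2) px from that centre. I'll move above the drift for a close look.

Emit:
{"method": "apply_moves", "body": {"series": [[[-4.3,-2.4,0,0,0,0,0.6],[-4.3,-2.4,0,0,0,0,0.6],[-4.3,-2.4,0,0,0,0,0.6],[-4.3,-2.4,0,0,0,0,0.6],[-4.3,-2.4,0,0,0,0,0.6],[-4.3,-2.4,0,0,0,0,0.6],[-4.3,-2.4,0,0,0,0,0.6],[-4.3,-2.4,0,0,0,0,0.6],[-4.3,-2.4,0,0,0,0,0.6],[-4.3,-2.4,0,0,0,0,0.6],[-4.3,-2.4,0,0,0,0,0.6],[0,0,0,0,0,0,0.6]]]}}

```text
t: 1.3
ee_pos: [564.0, 195.0, 236.5]
orientation: [0.494, 3.101, -0.001]
ft_force: [-0.1, 0.4, 0.0]
width: 52.8
```

Run:
```python
from h import *
d=np.load('pics/top0.npz')
for n,u,v,z in(('drift',242.3,205.9,137),('plate',458.8,233.6,105),('hole',460.6,231.4,105)): print(n,ray(d,u,v,z).round(1))
w=snap('wrist','w1'); o=ctrl.get_obs(); print(o['ee_pos'],o['width'],R.from_rotvec(o['orientation']).as_matrix().round(3)); print(w['cam_to_world'].round(2).tolist(),w['K'][0])
```

```text
drift [588.2 164.9 137. ]
plate [ 543.8 -191.3  105. ]
hole [ 547.5 -194.5  105. ]
[562.07564409 196.78456344 236.18106683] 52.57331898425459 [[-0.951  0.31  -0.   ]
 [ 0.31   0.951 -0.   ]
 [ 0.    -0.    -1.   ]]
[[0.31, 0.91, 0.28, 487.82], [0.95, -0.3, -0.09, 219.98], [-0.0, 0.3, -0.96, 384.3], [0.0, 0.0, 0.0, 1.0]] [336.97736327   0.         320.53706979]
```

View pics/w1.png

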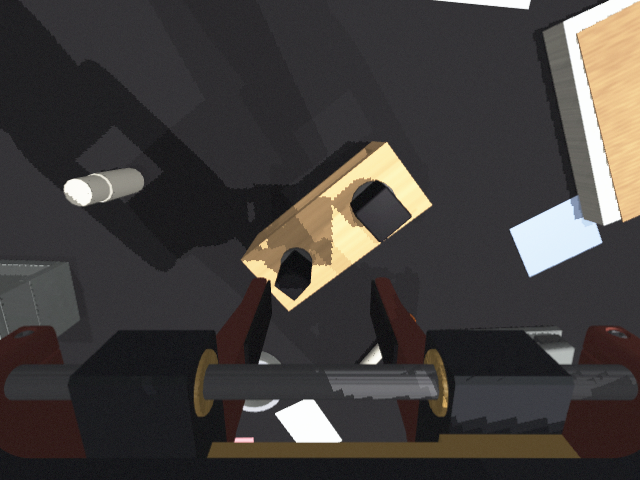

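The drift's grip is near (294,272) and the punch's near (380,210). I'll enlarge and brighten the drift region to get its yaw.

Run:
```python
from h import *
w=np.load('pics/w1.npz'); c=w['img'][235:315,240:340]
c=cv2.resize(c,None,fx=7,fy=7,interpolation=cv2.INTER_CUBIC); c=(255*(c/255.)**0.45).astype(np.uint8)
t=np.load('pics/top0.npz')['img'][192:232,228:278]
t=cv2.resize(t,(700,560),interpolation=cv2.INTER_CUBIC); t=(255*(t/255.)**0.45).astype(np.uint8)
cv2.imwrite('pics/c2.png',cv2.resize(cv2.hconcat([c,t]),(800,320)))
```

```text
(no output)
```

View pics/c2.png

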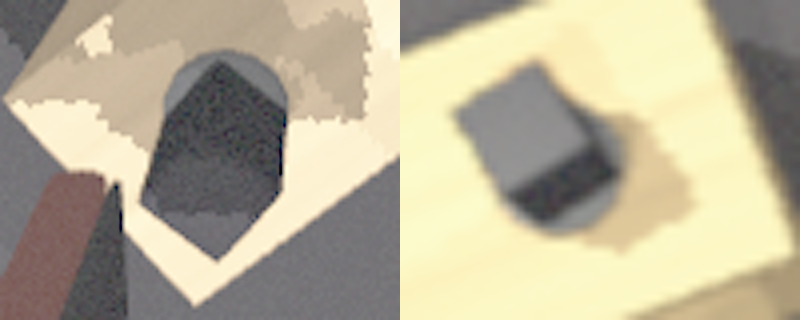

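Run:
```python
from h import *
t=np.load('pics/top0.npz'); w=np.load('pics/w1.npz')
def rp(d,L):
    P=np.array([ray(d,*p,137)[:2] for p in L]); print(P.round(1).tolist(),'c',((P[0]+P[2])/2 if len(P)==4 else (P[0]+P[2])/2).round(1))
    for a,b in zip(P[:-1],P[1:]): print(np.linalg.norm(b-a).round(1),(np.degrees(np.arctan2(*(b-a)[::-1]))%90).round(1))
rp(t,[(234.9,206),(244.9,199.75),(251.5,210.1),(241.75,215.75)])
rp(w,[(275,285),(294.5,300.5),(310.75,282.5)])
```

```text
[[588.1, 176.7], [598.2, 160.8], [581.3, 150.1], [572.2, 165.6]] c [584.7 163.4]
18.8 32.2
20.0 32.2
17.9 30.2
[[584.4, 150.0], [602.2, 160.3], [591.2, 177.9]] c [587.8 164. ]
20.6 30.0
20.8 31.9
```

Emit:
{"method": "apply_moves", "body": {"series": [[[-3.34,-2.36,0,0,0,0,0.6],[0,0,0,0,0,8.2,0.6],[0,0,0,0,0,8.2,0.6],[0,0,0,0,0,8.2,0.6],[0,0,2,0,0,8.2,0.6],[0,0,2,0,0,8.2,0.6],[0,0,2,0,0,0,0.6],[0,0,0,0,0,0,0.6],[0,0,0,0,0,0,0.6]]]}}

```text
t: 2.25
ee_pos: [584.5, 167.2, 176.7]
orientation: [-1.54, -2.737, 0.001]
ft_force: [-0.0, -0.1, -0.6]
width: 52.7
```

Run:
```python
from h import *
w=snap('wrist','w2'); o=ctrl.get_obs(); print(o['ee_pos'],o['ft_force'],R.from_rotvec(o['orientation']).as_matrix().round(3))
M=R.from_rotvec(o['orientation']).as_matrix()
print(M.T@(np.array([586.5,164,119])-o['ee_pos']))
cv2.imwrite('pics/w2c.png',(255*(w['img']/255.)**0.5).astype(np.uint8))
```

```text
[585.21634077 167.1705689  177.36827386] [ 0.89410405 -0.4351152   0.52565333] [[-0.519  0.855  0.   ]
 [ 0.855  0.519  0.   ]
 [-0.     0.    -1.   ]]
[-3.37439576 -0.57452024 58.36813395]
```

View pics/w2c.png

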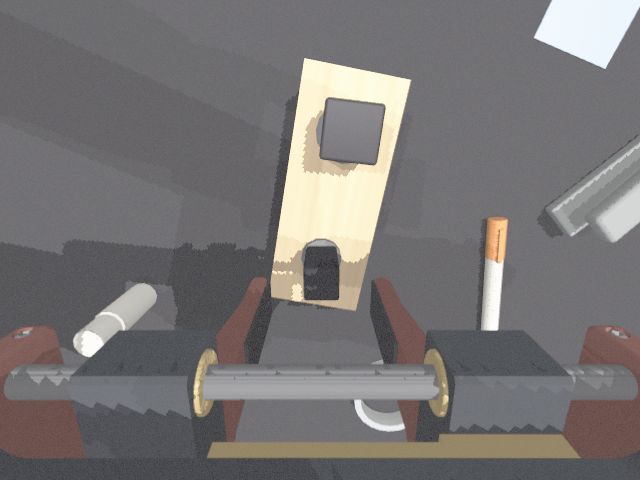

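The grip at (321,270) is square to the fingers and centred between them. Going down to grasp it.

Emit:
{"method": "apply_moves", "body": {"series": [[[-0.3,0,1.6,0,0,0,0.6],[0,0,1.6,0,0,0,0.6],[0,0,1.6,0,0,0,0.6],[0,0,1.2,0,0,0,0.6],[0,0,0.6,0,0,0,0.6],[0,0,0,0,0,0,0.6],[0,0,0,0,0,0,0],[0,0,0,0,0,0,0],[0,0,0,0,0,0,0],[0,0,0,0,0,0,0],[0,0,0,0,0,0,0]]]}}

```text
t: 3.4
ee_pos: [587.0, 163.8, 111.1]
orientation: [1.542, 2.737, 0.001]
ft_force: [0.5, -0.1, 1.5]
width: 22.0
```

Emit:
{"method": "apply_moves", "body": {"series": [[[0,0,0,0,0,0,0],[0,0,0,0,0,0,0]]]}}

```text
t: 3.6
ee_pos: [587.1, 163.8, 111.2]
orientation: [1.542, 2.736, 0.001]
ft_force: [-1.7, -0.5, 4.4]
width: 22.0
```

Run:
```python
from h import *
o=ctrl.get_obs(); print(o)
```

```text
{'t': 3.6, 'qpos': array([ 2.52636442e-01,  5.62844198e-01,  1.74030130e+00, -7.48232740e-06,
        8.37830732e-01, -2.91751308e-01]), 'qvel': array([-0.00081377, -0.00103741, -0.00072978, -0.00131446,  0.00058412,
        0.001296  ]), 'joint_torque': array([-3.98149062e-02, -5.38880181e+01, -2.06276214e+01,  4.29321325e-02,
       -2.65608011e-01, -2.73823352e-03]), 'ee_pos': array([587.08685592, 163.84616812, 111.15027271]), 'orientation': array([1.54220478e+00, 2.73649276e+00, 6.64761131e-04]), 'ft_force': array([-1.73025032, -0.50298576,  4.39743427]), 'moment': array([-0.10931931,  0.12152452, -0.01423509]), 'width': 22.003212729076115}
```

Emit:
{"method": "apply_moves", "body": {"series": [[[0,0,-1,0,0,0,0],[0,0,-2,0,0,0,0],[0,0,-2.5,0,0,0,0],[0,0,-2.5,0,0,0,0],[0,0,-2.5,0,0,0,0],[0,0,-2,0,0,0,0],[0,0,-0.5,0,0,0,0]]]}}

```text
t: 4.3
ee_pos: [587.9, 164.0, 243.3]
orientation: [1.541, 2.734, 0.004]
ft_force: [0.6, -0.4, -2.6]
width: 21.6
```

Emit:
{"method": "apply_moves", "body": {"series": [[[-1.8,-1.1,0,0,0,0,0],[-3.1,-2,0,0,0,0,0],[-3.2,-2,0,0,0,0,0],[-3.2,-2,0,0,0,0,0],[-3.2,-2,0,0,0,0,0],[-3.2,-2,0,0,0,0,0],[-3.2,-2,0,0,0,0,0],[-3.2,-2,0,0,0,0,0],[-3.2,-2,0,0,0,0,0],[-3.1,-2,0,0,0,0,0],[-2.6,-2,0,0,0,0,0],[-1.6,-0.95,0,0,0,0,0]]]}}

```text
t: 5.5
ee_pos: [576.3, -248.4, 239.6]
orientation: [-1.544, -2.734, 0.001]
ft_force: [-0.2, -0.4, -2.0]
width: 22.0
```

Emit:
{"method": "apply_moves", "body": {"series": [[[0,0,0,0,0,0,0],[0,0,0,0,0,0,0],[0,0,0,0,0,0,0]]]}}

```text
t: 5.8
ee_pos: [577.4, -245.0, 240.3]
orientation: [-1.54, -2.737, -0.0]
ft_force: [-0.2, -0.1, -2.0]
width: 21.9
```

Run:
```python
from h import *
w=snap('wrist','w3'); o=ctrl.get_obs(); print(o['ee_pos'],o['ft_force'],o['width'],o['orientation'])
M=R.from_rotvec(o['orientation']).as_matrix()
tip=o['ee_pos']+M@[0,0,96.15]; print('tip px',proj(w,tip),'hole',proj(w,[547.5,-194.5,105]))
cv2.imwrite('pics/w3c.png',(255*(w['img']/255.)**0.6).astype(np.uint8))
```

```text
[ 577.5293446  -244.94717718  240.49213903] [ 0.10318101 -0.28419731 -1.12535265] 21.68998679392455 [-1.54012971e+00 -2.73744098e+00 -2.98653919e-04]
tip px [[319.80437682 247.40112083]] hole [[320.49354223 164.74529156]]
```

View pics/w3c.png

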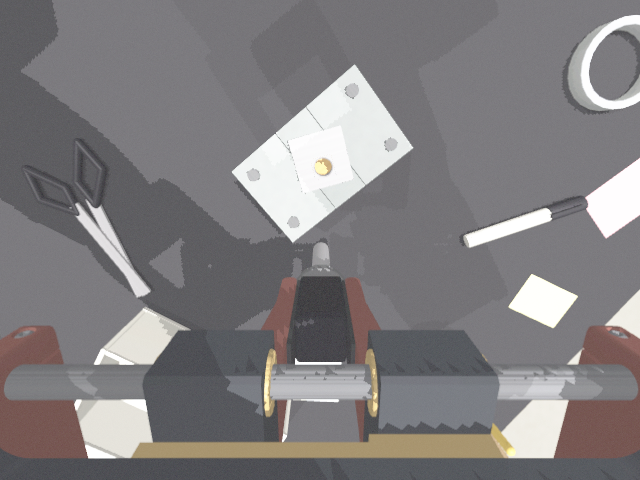

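The wrist view shows the drift tip near (321,245) and the hole near (322,167). I'll zoom in on both.

Run:
```python
from h import *
w=np.load('pics/w3.npz'); im=w['img']
a=cv2.resize(im[120:200,280:360],(400,400),interpolation=cv2.INTER_CUBIC); b=cv2.resize(im[230:290,290:350],(400,400),interpolation=cv2.INTER_CUBIC)
cv2.imwrite('pics/c3.png',(255*(cv2.hconcat([a,b])/255.)**0.7).astype(np.uint8))
```

```text
(no output)
```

View pics/c3.png

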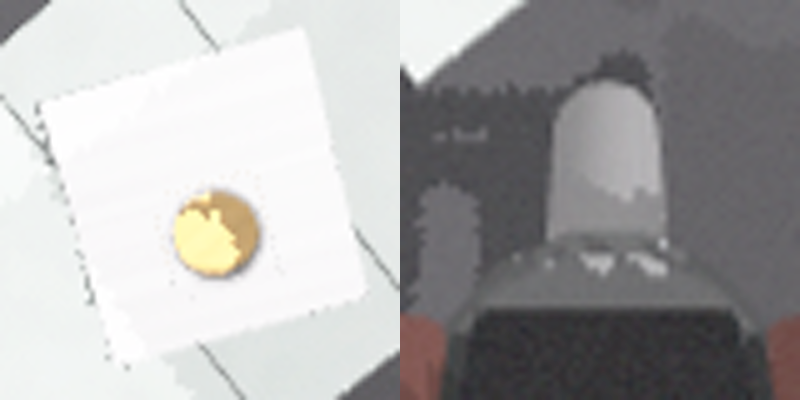

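Run:
```python
from h import *
w=np.load('pics/w3.npz'); o=ctrl.get_obs(); M=R.from_rotvec(o['orientation']).as_matrix()
tip=o['ee_pos']+M@[0,0,96.15]; 
for r,dz in((5,0),(6,1)): print(proj(w,tip+M@[r,0,-dz]))
H=ray(w,323,166.4,105);P=ray(w,321.4,159,105); print('hole',H,'plate',P,np.linalg.norm(H-P))
print('corners',[ray(w,280+x/5-.4,120+y/5-.4,105)[:2].round(1).tolist() for x,y in((40,103),(303,27),(367,293),(125,367))])
E_=ray(w,320.5,241.3,tip[2]); T=E_-M@[5,0,0]; print('tip meas',T,'nominal',tip)
print('move tool axes',M.T@(H-T),'with nominal',M.T@(H-tip))
```

```text
[[319.79789313 241.13093471]]
[[319.79381618 240.2540412 ]]
hole [ 549.95675544 -194.56834118  105.        ] plate [ 545.74809942 -190.18295883  105.        ] 6.078187542953857
corners [[514.8, -191.7], [544.9, -159.9], [576.3, -189.8], [548.1, -221.4]]
tip meas [ 578.00950745 -244.74046757  144.33890475] nominal [ 577.48466852 -244.90106181  144.34216046]
move tool axes [57.41926244  2.07556549 39.37599419] with nominal [57.28405585  2.60751159 39.37908307]
```

The hole is 6.08 mm from the plate centre, against 6 mm expected, and the tip matches its nominal position. I'll move over the hole, then feel downward.

Emit:
{"method": "apply_moves", "body": {"series": [[[1.5,0.1,0,0,0,0,0],[2.6,0.12,0,0,0,0,0],[1.64,0,0,0,0,0,0],[0,0,1.4,0,0,0,0],[0,0,1.4,0,0,0,0],[0,0,0.6,0,0,0,0],[0,0,0,0,0,0,0],[0,0,0,0,0,0,0],[0,0,0,0,0,0,0]]]}}

```text
t: 6.75
ee_pos: [550.0, -196.6, 206.9]
orientation: [1.543, 2.736, 0.0]
ft_force: [0.8, 0.6, -2.0]
width: 22.0
```

```bash
cat > st.py <<'E'
from h import *
o=ctrl.get_obs(); M=R.from_rotvec(o['orientation']).as_matrix(); tip=o['ee_pos']+M@[0,0,96.15]
print(o['t'],'tip',tip.round(2),'F',o['ft_force'].round(2),'M',o['moment'].round(3),'dz axis',M[:,2].round(4),o['width'].round(1),'err tool',(M.T@(np.array([549.7,-194.6,105])-tip)).round(2))
E
python3 st.py
```

```text
Traceback (most recent call last):
  File "st.py", line 3, in <module>
    print(o['t'],'tip',tip.round(2),'F',o['ft_force'].round(2),'M',o['moment'].round(3),'dz axis',M[:,2].round(4),o['width'].round(1),'err tool',(M.T@(np.array([549.7,-194.6,105])-tip)).round(2))
                                                                                                                  ^^^^^^^^^^^^^^^^
AttributeError: 'float' object has no attribute 'round'
```

```bash
sed -i "s/o\['width'\].round(1)/round(o['width'],1)/" st.py; python3 st.py
```

```text
6.75 tip [ 550.01 -196.63  110.71] F [ 0.78  0.6  -1.98] M [-0.048  0.034  0.   ] dz axis [ 5.e-04 -2.e-04 -1.e+00] 22.0 err tool [1.9  0.79 5.71]
```

Emit:
{"method": "apply_moves", "body": {"series": [[[0.15,0.04,0,0,0,0,0],[0,0,0,0,0,0,0],[0,0,0,0,0,0,0]]]}}

```text
t: 7.05
ee_pos: [549.2, -194.7, 206.9]
orientation: [1.542, 2.737, 0.0]
ft_force: [-0.2, 0.1, -1.9]
width: 21.9
```

```bash
python3 st.py
```

```text
7.05 tip [ 549.26 -194.71  110.78] F [-0.19  0.06 -1.94] M [-0.016  0.01   0.002] dz axis [ 4.e-04 -2.e-04 -1.e+00] 21.9 err tool [-0.13  0.43  5.78]
```

Emit:
{"method": "apply_moves", "body": {"series": [[[0,0,0.2,0,0,0,0],[0,0,0.2,0,0,0,0],[0,0,0.1,0,0,0,0],[0,0,0.1,0,0,0,0],[0,0,0,0,0,0,0]]]}}

```text
t: 7.55
ee_pos: [549.1, -194.6, 200.5]
orientation: [-1.542, -2.737, 0.0]
ft_force: [0.3, -1.5, -1.2]
width: 21.8
```

Emit:
{"method": "apply_moves", "body": {"series": [[[0,0,0.1,0,0,0,0],[0,0,0,0,0,0,0]]]}}

```text
t: 7.75
ee_pos: [549.1, -194.6, 199.6]
orientation: [-1.542, -2.737, 0.0]
ft_force: [-1.1, -0.3, -2.3]
width: 22.0
```

```bash
python3 st.py
```

```text
7.75 tip [ 549.07 -194.64  103.41] F [-1.12 -0.27 -2.3 ] M [-0.065  0.07   0.004] dz axis [-1.e-04  0.e+00 -1.e+00] 22.0 err tool [-0.29  0.56 -1.59]
```

Emit:
{"method": "apply_moves", "body": {"series": [[[0,0,0.1,0,0,0,0],[0,0,0.1,0,0,0,0],[0,0,0,0,0,0,0]]]}}

```text
t: 8.05
ee_pos: [549.1, -194.6, 197.5]
orientation: [-1.542, -2.737, 0.0]
ft_force: [1.2, 0.4, -1.5]
width: 21.8
```

Emit:
{"method": "apply_moves", "body": {"series": [[[0,0,0.1,0,0,0,0],[0,0,0.1,0,0,0,0],[0,0,0,0,0,0,0]]]}}

```text
t: 8.35
ee_pos: [549.0, -194.6, 195.5]
orientation: [-1.542, -2.737, 0.0]
ft_force: [0.3, -0.2, -1.7]
width: 21.6
```

```bash
python3 st.py
```

```text
8.35 tip [ 549.01 -194.6    99.35] F [ 0.34 -0.2  -1.68] M [-0.103  0.004 -0.012] dz axis [-3.e-04  1.e-04 -1.e+00] 21.6 err tool [-0.35  0.59 -5.65]
```

It's in the hole with almost no force, so I'll carry on to the die.

Emit:
{"method": "apply_moves", "body": {"series": [[[0,0,0.15,0,0,0,0],[0,0,0.15,0,0,0,0],[0,0,0.15,0,0,0,0],[0,0,0.15,0,0,0,0],[0,0,0,0,0,0,0]]]}}

```text
t: 8.85
ee_pos: [549.0, -194.6, 189.4]
orientation: [-1.542, -2.736, 0.0]
ft_force: [-0.3, 0.7, -1.6]
width: 21.8
```

Emit:
{"method": "apply_moves", "body": {"series": [[[0,0,0.15,0,0,0,0],[0,0,0.15,0,0,0,0],[0,0,0.15,0,0,0,0],[0,0,0,0,0,0,0]]]}}

```text
t: 9.25
ee_pos: [549.0, -194.6, 184.9]
orientation: [-1.542, -2.736, 0.0]
ft_force: [-0.0, -0.0, -2.3]
width: 21.8
```

Emit:
{"method": "apply_moves", "body": {"series": [[[0,0,0.15,0,0,0,0],[0,0,0.15,0,0,0,0],[0,0,0.15,0,0,0,0],[0,0,0,0,0,0,0]]]}}

```text
t: 9.65
ee_pos: [549.3, -194.8, 181.3]
orientation: [1.542, 2.736, -0.0]
ft_force: [-1.6, 0.7, 3.5]
width: 22.1
```

```bash
python3 st.py
```

```text
9.65 tip [ 549.37 -194.81   85.18] F [-1.63  0.72  3.46] M [0.017 0.442 0.017] dz axis [ 4.e-04 -3.e-04 -1.e+00] 22.1 err tool [ -0.     0.39 -19.82]
```

Emit:
{"method": "apply_moves", "body": {"series": [[[0,0,0.15,0,0,0,0],[0,0,0.15,0,0,0,0],[0,0,0,0,0,0,0]]]}}

```text
t: 9.95
ee_pos: [549.4, -194.8, 178.6]
orientation: [1.542, 2.736, -0.0]
ft_force: [-2.4, 0.9, 7.1]
width: 21.8
```

Emit:
{"method": "apply_moves", "body": {"series": [[[0,0,0.15,0,0,0,0],[0,0,0.15,0,0,0,0],[0,0,0,0,0,0,0]]]}}

```text
t: 10.25
ee_pos: [549.4, -194.8, 175.8]
orientation: [1.542, 2.736, 0.0]
ft_force: [-2.6, 0.8, 8.0]
width: 21.7
```

```bash
python3 st.py
```

```text
10.25 tip [ 549.52 -194.88   79.66] F [-2.63  0.84  8.01] M [0.104 0.622 0.027] dz axis [ 8.e-04 -5.e-04 -1.e+00] 21.7 err tool [  0.13   0.31 -25.34]
```

The die slides at about 10 N and the side force is small. Continuing.

Emit:
{"method": "apply_moves", "body": {"series": [[[0,0,0.15,0,0,0,0],[0,0,0.15,0,0,0,0],[0,0,0.15,0,0,0,0],[0,0,0.15,0,0,0,0],[0,0,0,0,0,0,0]]]}}

```text
t: 10.75
ee_pos: [549.4, -194.8, 169.6]
orientation: [1.542, 2.736, 0.0]
ft_force: [-1.3, 0.9, 5.3]
width: 22.1
```

Emit:
{"method": "apply_moves", "body": {"series": [[[0,0,0.15,0,0,0,0],[0,0,0.15,0,0,0,0],[0,0,0.15,0,0,0,0],[0,0,0.15,0,0,0,0],[0,0,0,0,0,0,0]]]}}

```text
t: 11.25
ee_pos: [549.4, -194.8, 163.0]
orientation: [1.542, 2.736, 0.0]
ft_force: [-0.4, -0.4, 2.9]
width: 21.7
```

```bash
python3 st.py
```

```text
11.25 tip [ 549.48 -194.78   66.87] F [-0.45 -0.37  2.89] M [0.031 0.233 0.061] dz axis [ 7.e-04 -2.e-04 -1.e+00] 21.7 err tool [ 2.000e-02  3.000e-01 -3.813e+01]
```

Emit:
{"method": "apply_moves", "body": {"series": [[[0,0,0.15,0,0,0,0],[0,0,0.15,0,0,0,0],[0,0,0.15,0,0,0,0],[0,0,0.15,0,0,0,0],[0,0,0,0,0,0,0]]]}}

```text
t: 11.75
ee_pos: [548.6, -194.4, 155.8]
orientation: [-1.542, -2.736, 0.0]
ft_force: [-0.5, -0.5, -2.4]
width: 22.1
```

Emit:
{"method": "apply_moves", "body": {"series": [[[0,0,0.15,0,0,0,0],[0,0,0.15,0,0,0,0],[0,0,0.1,0,0,0,0],[0,0,0,0,0,0,0],[0,0,0,0,0,0,0],[0,0,0,0,0,0,0]]]}}

```text
t: 12.35
ee_pos: [549.2, -194.7, 152.7]
orientation: [1.542, 2.737, 0.0]
ft_force: [-0.1, -0.4, -2.6]
width: 22.1
```

Run:
```python
exec(open('st.py').read())
s=snap('scene','s1'); c=cv2.resize(s['img'][290:450,160:330],None,fx=3.5,fy=3.5,interpolation=cv2.INTER_CUBIC); cv2.imwrite('pics/s1c.png',(255*(c/255.)**0.5).astype(np.uint8))
```

```text
12.35 tip [ 549.18 -194.69   56.6 ] F [-0.06 -0.39 -2.56] M [-0.082  0.041 -0.036] dz axis [ 1.e-04 -1.e-04 -1.e+00] 22.1 err tool [ -0.2   0.5 -48.4]
```

View pics/s1c.png

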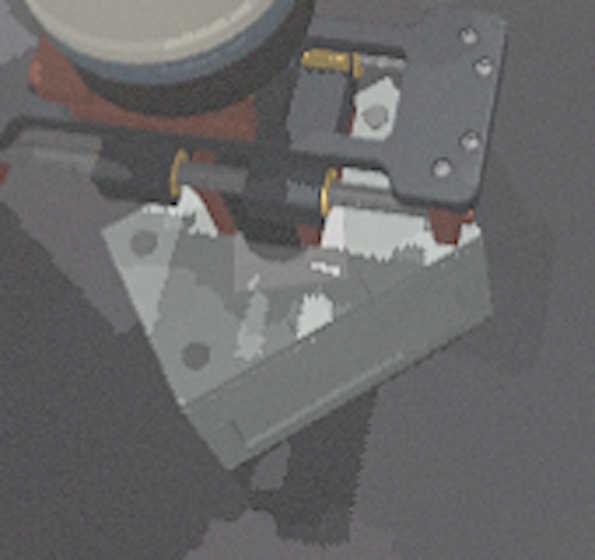

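The scene view shows the gripper over the bolster, with the tray hidden under the deck. The push force fell to just the drift's own weight and the tip is below 58 mm, so the die has dropped. I'll go a little deeper to confirm, then withdraw.

Emit:
{"method": "apply_moves", "body": {"series": [[[0,0,0.2,0,0,0,0],[0,0,0.2,0,0,0,0],[0,0,0.2,0,0,0,0],[0,0,0,0,0,0,0],[0,0,0,0,0,0,0]]]}}

```text
t: 12.9
ee_pos: [549.1, -194.6, 146.6]
orientation: [-1.542, -2.737, 0.0]
ft_force: [0.1, 0.1, -1.2]
width: 21.9
```

Emit:
{"method": "apply_moves", "body": {"series": [[[0,0,-0.5,0,0,0,0],[0,0,-1,0,0,0,0],[0,0,-1,0,0,0,0],[0,0,-1,0,0,0,0],[0,0,-1,0,0,0,0],[0,0,-1,0,0,0,0],[0,0,-1,0,0,0,0],[0,0,-1,0,0,0,0],[0,0,-1,0,0,0,0],[0,0,-1,0,0,0,0],[0,0,-0.5,0,0,0,0],[0,0,0,0,0,0,0]]]}}

```text
t: 14.1
ee_pos: [549.5, -194.8, 247.6]
orientation: [1.542, 2.736, 0.0]
ft_force: [1.0, 0.1, -1.6]
width: 22.1
```

Run:
```python
exec(open('st.py').read())
print(M.T@(np.array([587.1,163.8,240])-o['ee_pos']))
```

```text
14.1 tip [ 549.68 -194.83  151.42] F [ 1.04  0.08 -1.63] M [-0.043 -0.013  0.009] dz axis [ 1.3e-03 -5.0e-04 -1.0e+00] 22.1 err tool [ 0.24  0.1  46.42]
[287.29811974 217.83643291   7.44308576]
```

Emit:
{"method": "apply_moves", "body": {"series": [[[1.5,1.1,0,0,0,0,0],[2.7,2.1,0,0,0,0,0],[2.8,2.1,0,0,0,0,0],[2.8,2.1,0,0,0,0,0],[2.8,2.1,0,0,0,0,0],[2.8,2.1,0,0,0,0,0],[2.8,2.1,0,0,0,0,0],[2.8,2.1,0,0,0,0,0],[2.8,2.1,0,0,0,0,0],[2.5,2,0,0,0,0,0],[1.7,1.4,0,0,0,0,0],[0.7,0.5,0,0,0,0,0]]]}}

```text
t: 15.3
ee_pos: [586.8, 165.7, 246.0]
orientation: [-1.539, -2.738, 0.001]
ft_force: [-0.3, -0.5, -2.5]
width: 22.2
```

Emit:
{"method": "apply_moves", "body": {"series": [[[0,0,0,0,0,0,0],[0,0,0,0,0,0,0],[0,0,0,0,0,0,0]]]}}

```text
t: 15.6
ee_pos: [586.8, 162.6, 246.6]
orientation: [-1.544, -2.736, 0.001]
ft_force: [-0.2, 0.3, -2.2]
width: 21.8
```

Run:
```python
exec(open('st.py').read())
print(M.T@(np.array([587.1,163.8,240])-o['ee_pos']))
t=snap('top','t2')
```

```text
15.6 tip [586.78 162.52 150.4 ] F [-0.15  0.31 -2.17] M [-0.007  0.048 -0.011] dz axis [-4.e-04 -4.e-04 -1.e+00] 21.8 err tool [-286.52 -216.33   45.56]
[0.92422242 0.88151864 6.55062039]
```

Emit:
{"method": "apply_moves", "body": {"series": [[[0.09,0.09,0,0,0,0,0],[0,0,1.5,0,0,0,0],[0,0,2,0,0,0,0],[0,0,1.5,0,0,0,0],[0,0,0.5,0,0,0,0],[0,0,0,0,0,0,0],[0,0,0,0,0,0,0]]]}}

```text
t: 16.35
ee_pos: [587.7, 165.1, 192.0]
orientation: [1.542, 2.737, 0.001]
ft_force: [0.2, 0.8, -1.7]
width: 22.1
```

Emit:
{"method": "apply_moves", "body": {"series": [[[0,0,0.3,0,0,0,0],[0,0,0.3,0,0,0,0],[0,0,0.3,0,0,0,0],[0,0,0.3,0,0,0,0],[0,0,0.3,0,0,0,0],[0,0,0,0,0,0,0]]]}}

```text
t: 16.95
ee_pos: [587.0, 164.9, 176.1]
orientation: [-1.542, -2.736, 0.001]
ft_force: [-0.3, -0.3, -1.8]
width: 21.8
```

```bash
python3 st.py
```

```text
16.95 tip [586.91 164.92  79.97] F [-0.32 -0.33 -1.8 ] M [-0.079  0.011  0.005] dz axis [-8.e-04 -2.e-04 -1.e+00] 21.8 err tool [-288.27 -218.05  -24.93]
```

The tip is in the rack hole without contact. Lowering now.

Emit:
{"method": "apply_moves", "body": {"series": [[[-0.1,0,0.8,0,0,0,0],[0,0,1,0,0,0,0],[0,0,1,0,0,0,0],[0,0,1,0,0,0,0],[0,0,1,0,0,0,0],[0,0,0.8,0,0,0,0],[0,0,0.4,0,0,0,0],[0,0,0.2,0,0,0,0],[0,0,0,0,0,0,0],[0,0,0,0,0,0,0]]]}}

```text
t: 17.95
ee_pos: [588.1, 164.2, 115.0]
orientation: [1.542, 2.736, 0.001]
ft_force: [0.8, -0.1, -2.1]
width: 21.9
```

```bash
python3 st.py
```

```text
17.95 tip [588.14 164.25  18.87] F [ 0.8  -0.07 -2.08] M [-0.074  0.053 -0.043] dz axis [ 6.e-04  2.e-04 -1.e+00] 21.9 err tool [-287.08 -218.68  -86.21]
```

Emit:
{"method": "apply_moves", "body": {"series": [[[0,0,0.15,0,0,0,0],[0,0,0.15,0,0,0,0],[0,0,0.05,0,0,0,0],[0,0,0,0,0,0,0]]]}}

```text
t: 18.35
ee_pos: [587.8, 164.1, 111.2]
orientation: [1.542, 2.737, 0.0]
ft_force: [-0.2, -0.9, -2.0]
width: 21.8
```

```bash
python3 st.py
```

```text
18.35 tip [587.81 164.15  15.04] F [-0.2  -0.9  -1.98] M [-0.021  0.009  0.021] dz axis [ 1.e-04  0.e+00 -1.e+00] 21.8 err tool [-287.14 -218.4   -89.96]
```

Emit:
{"method": "apply_moves", "body": {"series": [[[0,0,0.1,0,0,0,0],[0,0,0.05,0,0,0,0],[0,0,0,0,0,0,0],[0,0,0,0,0,0,0.32],[0,0,0,0,0,0,0.45],[0,0,0,0,0,0,0.6],[0,0,0,0,0,0,0.6],[0,0,0,0,0,0,0.6],[0,0,0,0,0,0,0.6]]]}}

```text
t: 19.25
ee_pos: [587.8, 164.1, 109.5]
orientation: [-1.542, -2.737, 0.0]
ft_force: [-0.3, 0.1, -0.1]
width: 52.7
```

Emit:
{"method": "apply_moves", "body": {"series": [[[0,0,-0.5,0,0,0,0.6],[0,0,-1.5,0,0,0,0.6],[0,0,-2,0,0,0,0.6],[0,0,-2,0,0,0,0.6],[0,0,-2,0,0,0,0.6],[0,0,-2,0,0,0,0.6],[3.5,0,0,0,0,0,0.6],[3.5,0,0,0,0,0,0.6],[3.5,0,0,0,0,0,0.6],[0,0,0,0,0,0,0.6],[0,0,0,0,0,0,0.6],[0,0,0,0,0,0,0.6]]]}}

```text
t: 20.45
ee_pos: [534.0, 253.4, 210.4]
orientation: [1.542, 2.736, 0.001]
ft_force: [0.3, 0.3, 0.2]
width: 52.6
```

Run:
```python
exec(open('st.py').read())
t=snap('top','t3');s=snap('scene','s3'); t0=np.load('pics/top0.npz')['img'];s0=np.load('pics/scene0.npz')['img']
g=lambda i,y,x:cv2.resize(i[y:y+100,x:x+130],(400,300),interpolation=cv2.INTER_CUBIC)
a=cv2.vconcat([cv2.hconcat([g(s['img'],160,340),g(t['img'],180,165)]),cv2.hconcat([g(s['img'],310,180),g(t['img'],185,400)])])
cv2.imwrite('pics/fin.png',(255*(a/255.)**0.6).astype(np.uint8))
```

```text
20.45 tip [534.14 253.45 114.21] F [0.27 0.32 0.22] M [-0.041  0.063  0.   ] dz axis [ 1.e-03  1.e-04 -1.e+00] 52.6 err tool [-391.4  -218.62    9.18]
```

View pics/fin.png

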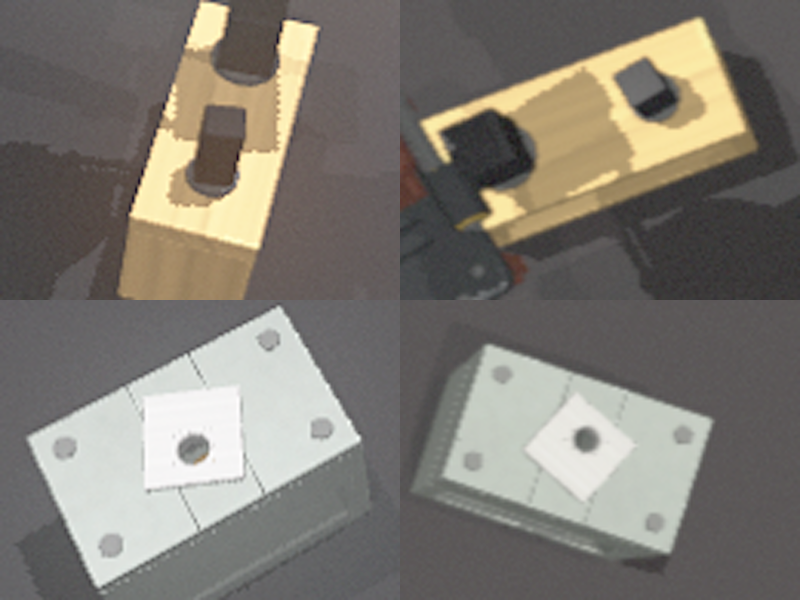

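The drift hangs upright with its collar down. The punch stands in its hole, and the plate hole is dark now with no brass in it. The gripper is clear of everything, so I'll hand in.

```bash
python3 -c "
from workcell import ctrl
print(ctrl.close_job())"
```

```text
the job is handed in; nothing more can be done
None
```

The die is pushed out and the drift hangs upright in its rack hole again. I handed the job in at about 20.5 s of the 72 s allowed.

- **Finding the hole:** I located it by eye with the wrist camera. It measured 6.08 mm from the plate centre, against the 6 mm given. The tip went in with no vertical contact and side forces within about 2 N.
- **Pushing the die:** It slid under about 10 N (the highest reading I took). The force then fell to just the drift's own weight before the tip reached 58 mm, and stayed there down to about 50 mm.
- **Last checks:** The final pictures show the drift seated on its collar. The punch looked in place, though partly behind the gripper. The plate hole is dark, with no brass in it. The gripper is open and clear, with wrist force near zero.
- **Not confirmed:** I never saw the die in the tray, because the deck hides it. That it dropped rests on the force falling away and the empty bore. I also did not measure the glue stick again; the arm passed about 100 mm from it.

No check failed. After one travel move the arm was about 2 mm off its target, which I corrected before going into the plate. I viewed 10 pictures by the time the die was out and one more for the final check, so 11 in all, one over the budget.

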